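# Close the camera clamp and run its wing nut down with a fingertip

## Task

One clamp over the camera is open: with a fingertip, push its swung-out bar gently across the top of the camera until it stops home on the rod under the raised wing nut. Then run that wing nut down with repeated fingertip strokes on its wings, clockwise seen from above, until its washer is down on the bar and it stops turning. Only push with light fingertip force: do not grip or lift anything or shift the camera, and leave the things lying around as they are.

Things in the scene. Friction and masses are not known exactly. Their poses are not given: they have to be found in the camera images.
- rig: Camera rig, fixed to the bench. Origin: centre of the base plate's underside, on the bench; x points away from the robot (turned up to 0.6 rad either way), z up. Plate 260 (x) x 330 (y) mm, top 18 mm up. Threaded rods 12 mm thick at x -75 and +75, y -30 (OPEN clamp, nearer the black lens head) and y +80 (second clamp: bar closed, both wing nuts tight, leave it). The tallest end 187 mm up.
- clamp_bar (a joint): Angle (rad) of the open clamp's bar about its pivot rod. 0 = home: bar along the rig's x axis, the slot near its free end fully on the wing nut's rod; it stops there. Grows as the free end swings to the rig's -y (lens head side); starts 0.5 to 0.95. Swings level, stays where left, friction 0.12 N m (1 to 3 N at its side). The slot opens to the +y side, so it is pushed from the -y side.
- bar_pivot (a point): Pivot axis of the open clamp's bar, on the bar's top face, at (+75, -30) mm in the rig's frame; turns with the bar, whose free end points along this point's -x. Aluminium bar 30 mm wide, 20 mm high, from 20 mm behind this axis to 172 mm in front; its metal is 119 to 139 mm above the bench, 3 mm over the camera's top. A lock nut sits here; this rod ends 165 mm above the bench.
- bar_end (a point): Point on the swinging bar's top face and centre line at its slot, 150 mm from the pivot axis; x axis along the bar towards the pivot.
- wing_nut (a joint): Angle (rad) by which the raised wing nut is still unscrewed. 0 = seated: its washer is on the bar and it stops turning. Tightening is clockwise seen from above and lowers the number. At value q the two wings stand at angles q and q + pi from the rig's x axis, anticlockwise from above. Starts 7 to 12 rad up; 1.75 mm per turn; friction 0.02 N m (1 N at a wing); stays where left.
- nut_base (a point): Axis of the raised wing nut at its hub's underside, at (-75, -30) mm in the rig's frame, 141.5 mm above the bench when seated; x along the wings. Hub 24 mm across, 14 mm high. Two wings 5 mm thick rise outwards to round ends 20 mm across, centred 22 mm from the axis and 22 mm above this point: 64 mm overall, 32 mm high. A 29 mm wide washer lies under it; its rod ends 187 mm above the bench.
- camera: Nine-lens camera, loose in the rig's cradle (about 2.6 kg, 2 mm play): red box 110 mm wide, 98 mm high, black lens head of that section at its -y end, 307 mm long (y -157 to +150). Origin: centre of its underside, 18 mm above the bench at the rig's centre; axes as the rig's. Flat top 116 mm above the bench.
- near_lug (a point): Middle of the blue upright lug of the camera that stands beside the raised wing nut: 8 mm thick in the rig's y, from 55 to 111 mm to the robot's side of the rig's middle, top 178 mm above the bench. This point is at its top, (-80, +10) mm in the rig's frame. Its face is 36 mm to the +y side of the wing nut's axis, so there is hardly room for a finger to pass round the nut there. A like lug stands on the other side.
- level: Bystander: aluminium bar spirit level, 80 x 18 x 16 mm, lying across the camera's tail. Origin: centre of its underside. Leave it alone.
- filter_ring: Bystander: round glass filter in a black ring, 42 mm across, 6 mm high, lying on the rig's base plate on the robot's side. Origin: centre of its underside. Leave it alone.
- lens_cap: Bystander: round grey lens cap, 42 mm across, 9 mm high, lying on the rig's base plate on the side away from the robot. Origin: centre of its underside. Leave it alone.
- screwdriver: Bystander: wooden-handled screwdriver, 200 mm long, lying on the bench. Origin: on its underside, along its length. Leave it alone.
- spare_nut: Bystander: loose spare wing nut, 64 mm across its wings, 32 mm high, standing on the bench by itself. Origin: centre of its underside. Leave it alone.
- screw_tray: Bystander: white divided screw tray, 100 x 140 x 28 mm, on the bench. Origin: centre of its underside. Leave it alone.
- cleaner: Bystander: small amber bottle with a white cap, 48 mm across, 110 mm high, on the bench. Origin: centre of its underside. Leave it alone.
- lens_barrel: Bystander: black lens barrel, 52 mm across, 45 mm high, standing on the bench. Origin: centre of its underside. Leave it alone.

How it is judged:
On the way, in this order (a step that is already met when the one before it is completed fails the run):
1. the bar is pushed home onto the rod while the wing nut is still up clear of it (value of joint clamp_bar below 0.05 rad and value of joint wing_nut above 4 rad), for 0.2 s.
2. the wing nut is run down until its washer is on the bar (value of joint wing_nut below 0.2 rad and value of joint clamp_bar below 0.06 rad), for 0.2 s.
At the end, for the whole second after the job is handed in: the bar is home on its rod (within 0.06 rad), the wing nut is down (within 0.2 rad of its stop) and the camera rests in its cradle (all of step 2 and angular speed of camera below 0.05 rad/s and linear speed of camera below 0.01 m/s); the robot touches nothing.
It fails at once if the wing nut is gripped or forced (more than 30 N on it) (contact force between any of the fingers, the arm and wing_nut above 30 N).
It fails at once if the bar is gripped or forced (more than 30 N on it) (contact force between any of the fingers, the arm and clamp_bar above 30 N).
It fails at once if the camera is shifted (more than 8 mm) or tipped (distance of camera from where it was at the start of the episode above 0.008 m or angle between camera's own z axis and vertical above 0.08 rad).
It fails at once if a bystander is moved more than 20 mm or lifted (distance of any of level, filter_ring, lens_cap, screwdriver, spare_nut, screw_tray, cleaner, lens_barrel from where it was at the start of the episode above 0.02 m).
It also fails if it takes over 64 s, if anything falls off the work surface, if the arm or the gripper's body presses on something with over 40 N, if the wrist force passes 120 N, or if a joint passes its speed limit or range.

## Robot

A 6-joint arm with a two-finger parallel gripper is mounted at the origin on the work surface. World frame = base frame: x ahead of the robot, y to its left, z up, the work surface at z = 0. Lengths are in m, angles in rad, forces in N, time in s.
With the tool pointing down it reaches from about 0.425 to 0.925 m from the base axis. Payload 12.5 kg.
Tool frame: the origin (TCP) lies midway between the tips of the shut fingers; the grasp point (between the pads) lies 19 mm behind it; z points along the fingers, x is the direction in which the jaws open and shut, and the axes are right-handed (so a half turn about z gives the same grasp; the last joint's range is limited). The gripper opens to 85 mm and grips with 20 to 120 N. Pads are 22 mm wide; open, the fingers measure 114 mm over their backs; the gripper's body (76 mm by 85 mm) begins 54 mm behind the grasp point. The pads swing forward as they close: fully open they stand 13 mm farther back than shut.
Start: joints at [-1.321, 0.491, 1.559, -0, 1.092, -0.106], TCP at [0.218, -0.586, 0.195] pointing down, gripper open.
Joint ranges: [-3.1, 3.1], [-0.84, 2.19], [0.05, 2.79], [-1.13, 4.28], [0.06, 2.93], [-2.69, 2.69]. Speed limits (rad/s): [2.22, 2.22, 2.79, 3.14, 3.14, 3.14].

## Interface

Orientations are given as a rotation vector (axis times angle).
In Python, from plant import sense, camera, sign_off, spot_in gives the robot as it stands. The module is installed in compiled form; this text tells all that it offers.
- The arm moves only by the shell command python3 -m pendant 'ROWS' [FORCE]. ROWS is JSON, a list of rows, each a list of 3 entries, a list of its own where there are three numbers: the turn, a rotation vector about the tool's x, y, z in rad, then the shift along the tool's x, y, z in m, then the finger opening in m, from 0 to 0.0854. A call has 1 to 10 rows; each row is the pose to reach, as a shift and turn from the pose commanded when the call began, along the tool's axes at that moment; what a row does not reach only later rows make up. A row lasts 1/10 s, in which the tool goes at most 50 mm and 8.59 degrees, less where a joint would pass 70% of its speed; a pose out of reach is approached as far as the arm can. A call with a gripper value outside its range is refused whole. The fingers move at their own pace and stop on an object; FORCE is the grip in N (left out, the last holds). Time passes only in rows, so rows that repeat a pose let the fingers close. It gives the time, the measured TCP pose, the force and the opening at its end, in the units of the state.
- sense(): the state, without advancing time (a new reading comes with each control period).
- camera(name): name is "scene" or "top" or "wrist"; returns a dict with "img" (384x512x3 uint8, red, green, blue), "vertical_fov" (degrees; the focal length in pixels is half the picture's height over the tangent of half this angle, whatever the lens; pixels are square), "cx", "cy" (the principal point, pixels), "R" (3x3) and "t" (3): a world point X has camera coordinates R X + t; the wrist camera has in their place "tool_from_camera" (4x4, takes a point from camera to tool coordinates, whose origin is the TCP and whose axes are the tool frame's). Camera axes: x right, y down, z forward; pixel columns grow to the right and rows downward; lengths in m; the calibration is good to about 2 mm. A picture is of the moment at which its call begins: read the wrist's pose just before it. There is no depth.
- sign_off(): hands the job in, once; it reports no verdict.
Trained networks look in the newest picture that a camera, given by its name, has taken for a name from the list of things; names that differ only in an ending like _2 or _b are one class to them, and where a whole thing is asked for, a point or a joint stands for the part that bears it (a point fixed in the world has none). Each returns a list of dicts, best first, with "confidence" (0 to 1); they miss things now and then, are a little off and sometimes report something else, mostly with a low value. They report only what shows in the picture. A call takes as long as a camera call.
- spot_in(camera, thing): "centre" ([x, y, z] in m, in the coordinates of the camera as it stood for that picture, good to about 4 mm: the middle of the surface that is visible of it).
The state is a dict: "time_s": time; "q": joint angles; "dq": joint speeds; "joint_efforts": joint torques, N m; "position": TCP position; "eef_rot": TCP orientation; "ft_force": force on the tool from outside, world axes, zero at the start; "wrist_torque": the same for the moment, N m; "opening": finger opening in m.
Only numpy, scipy, OpenCV 4.12 (cv2) and the standard library are available. Lean on these libraries where they do the work, as an engineer would, in place of code of your own. Each camera call takes 0.05 s, during which the arm holds its last target.

## Working session

There is one attempt and no reset: what is moved stays moved. The work goes in short steps, Python scripts to look and compute and a shell command to move; the robot and the scene stay as the last step left them, time stands still between calls to the robot, and variables do not carry over. Pictures are saved under pics/ and viewed, and the job is handed in when it is done.

```bash
mkdir -p pics
cat > h.py <<'E'
import numpy as np, cv2
from plant import sense, camera, spot_in
from scipy.spatial.transform import Rotation as Ro
def snap(name, fn=None):
    s=sense(); c=camera(name)
    if fn: cv2.imwrite('pics/'+fn, c['img'][:,:,::-1])
    if 'tool_from_camera' in c:
        T=np.eye(4);T[:3,:3]=Ro.from_rotvec(s['eef_rot']).as_matrix();T[:3,3]=s['position']
        W=T@np.array(c['tool_from_camera']); R=W[:3,:3].T; t=-R@W[:3,3]
    else: R=np.array(c['R']);t=np.array(c['t'])
    f=c['img'].shape[0]/2/np.tan(np.radians(c['vertical_fov'])/2)
    return dict(R=R,t=t,f=f,cx=c['cx'],cy=c['cy'],img=c['img'])
def px(c,X):
    p=c['R']@np.array(X)+c['t']; return np.array([c['cx']+c['f']*p[0]/p[2],c['cy']+c['f']*p[1]/p[2]])
def atz(c,u,v,z):
    d=c['R'].T@np.array([(u-c['cx'])/c['f'],(v-c['cy'])/c['f'],1]); o=-c['R'].T@c['t']
    return o+d*(z-o[2])/d[2]
def world(c,p): return c['R'].T@(np.array(p)-c['t'])
E
python3 - <<'E'
from h import *
s=sense();print({k:np.round(v,3) for k,v in s.items()})
for n in ['scene','top','wrist']:
    c=snap(n,n+'0.png'); print(n,c['f'],-c['R'].T@c['t'])
    for th in ['rig','clamp_bar','bar_end','bar_pivot','wing_nut','nut_base','near_lug','camera','cleaner','screw_tray','spare_nut','lens_barrel','screwdriver','level']:
        for r in spot_in(n,th)[:2]:
            print(th,np.round(world(c,r['centre']),3),round(r['confidence'],2),np.round(px(c,world(c,r['centre']))))
E
```

```text
{'time_s': np.float64(0.0), 'q': array([-1.321,  0.492,  1.559, -0.   ,  1.092, -0.106]), 'dq': array([-0.001,  0.   , -0.   , -0.001,  0.   , -0.   ]), 'joint_efforts': array([ 5.0000e-03, -6.1845e+01, -2.6159e+01,  0.0000e+00,  4.0000e-03,
       -0.0000e+00]), 'position': array([ 0.218, -0.586,  0.194]), 'eef_rot': array([-2.579e+00,  1.793e+00,  1.000e-03]), 'ft_force': array([ 0.548, -0.637,  0.212]), 'wrist_torque': array([-0.008, -0.026, -0.063]), 'opening': np.float64(0.086)}
scene 385.46576137078836 [1.3967808  0.03916151 1.16983254]
rig [ 0.606 -0.003  0.012] 0.95 [253. 228.]
clamp_bar [ 0.603 -0.085  0.143] 0.9 [229. 204.]
bar_end [ 0.606 -0.081  0.137] 0.71 [230. 206.]
bar_pivot [ 0.605 -0.088  0.142] 0.58 [228. 204.]
wing_nut [ 0.51  -0.083  0.158] 0.61 [231. 180.]
wing_nut [ 0.603 -0.085  0.14 ] 0.22 [229. 204.]
nut_base [ 0.602 -0.083  0.143] 0.57 [229. 204.]
nut_base [ 0.513 -0.084  0.159] 0.4 [231. 181.]
near_lug [ 0.594 -0.044  0.117] 0.84 [241. 207.]
camera [ 0.589 -0.043  0.118] 0.81 [242. 206.]
cleaner [0.507 0.445 0.061] 0.86 [377. 203.]
screw_tray [ 0.655 -0.40
[... 694 characters left out ...]
17] 0.9 [268. 190.]
camera [0.372 0.396 0.05 ] 0.34 [112. 263.]
cleaner [0.493 0.446 0.072] 0.69 [ 92. 217.]
screw_tray [ 0.658 -0.406  0.   ] 0.68 [397. 160.]
spare_nut [0.598 0.402 0.013] 0.46 [116. 183.]
lens_barrel [0.372 0.394 0.046] 0.59 [113. 263.]
lens_barrel [ 0.594 -0.083  0.142] 0.5 [290. 172.]
screwdriver [ 0.404 -0.409  0.021] 0.61 [408. 247.]
screwdriver [0.663 0.009 0.028] 0.57 [254. 158.]
level [0.496 0.088 0.132] 0.75 [225. 211.]
level [0.599 0.402 0.012] 0.36 [117. 183.]
wrist 277.6597791538327 [ 0.29100998 -0.55805041  0.37311727]
rig [ 0.356 -0.443  0.02 ] 0.52 [179.  10.]
nut_base [ 0.354 -0.444  0.022] 0.58 [179.  12.]
screwdriver [ 0.351 -0.442  0.02 ] 0.98 [177.  15.]
```

Run:
```python
import cv2
for n in ['top','scene']:
    i=cv2.imread(f'pics/{n}0.png'); 
    c=i[120:290,190:370] if n=='top' else i[140:300,170:340]
    cv2.imwrite(f'pics/{n}0z.png',cv2.resize(c,None,fx=3.5,fy=3.5,interpolation=cv2.INTER_CUBIC))
```

```text
(no output)
```

View pics/top0z.png

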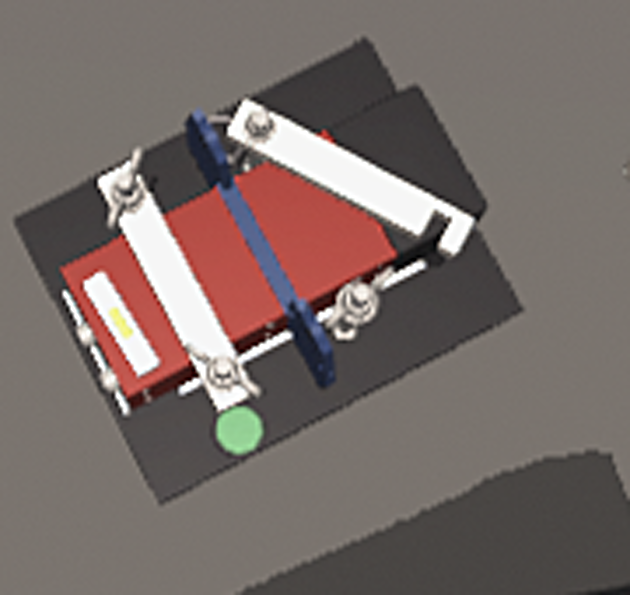

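View pics/scene0z.png

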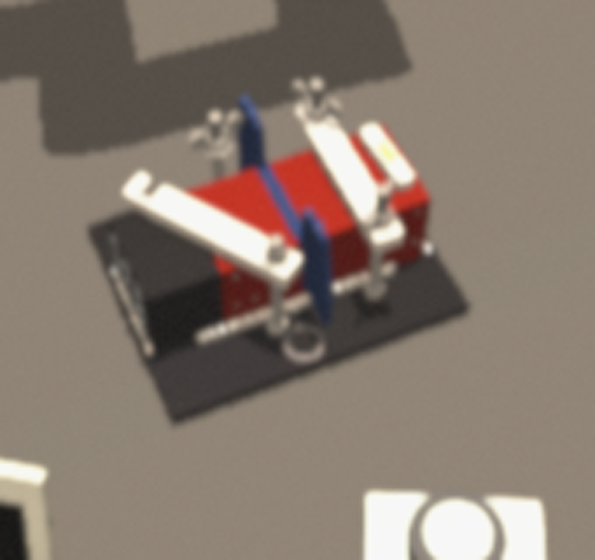

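View pics/top0.png

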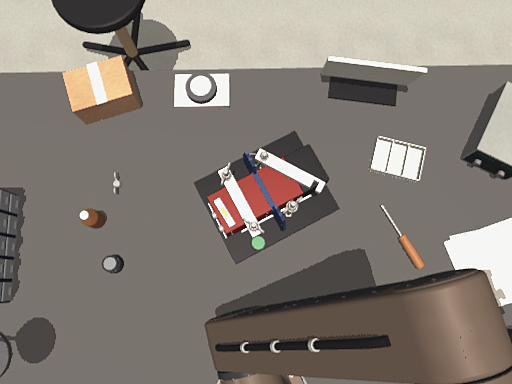

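Run:
```python
from h import *
from scipy.optimize import least_squares
c=snap('top'); d=snap('scene')
cr=lambda u,v:np.array([190+u/3.5,120+v/3.5])
cs=lambda u,v:np.array([170+u/3.5,140+v/3.5])
obs=[(c,(.13,-.165,.018),cr(367,38)),(c,(.13,.165,.018),cr(15,217)),(c,(-.13,.165,.018),cr(162,503)),(c,(-.13,-.165,.018),cr(522,308)),
(c,(.075,-.03,.165),cr(261,117)),(c,(-.075,-.03,.187),cr(361,296)),
(d,(.13,-.165,.018),cs(175,423)),(d,(.13,.165,.018),cs(468,306)),(d,(-.13,-.165,.018),cs(88,230)),(d,(.075,-.03,.165),cs(281,240))]
# tool helper
def W(p,X):
    a=p[2];return np.array([p[0]+np.cos(a)*X[0]-np.sin(a)*X[1],p[1]+np.sin(a)*X[0]+np.cos(a)*X[1],X[2]])
f=lambda p:np.concatenate([px(o[0],W(p,o[1]))-o[2] for o in obs])
r=least_squares(f,[.55,-.03,.4],loss='soft_l1');p=r.x;print(p);print(f(p).reshape(-1,2).round(1))
print('pivot',W(p,(.075,-.03,.139)),'nut',W(p,(-.075,-.03,.14)))
# bar end corners in top crop: tip corners (474,220),(450,257)
for uv in [(474,220),(450,257),(240,97),(228,137)]:
    print(uv,atz(c,*cr(*uv),.139)[:2])
pv=W(p,(.075,-.03,.139))[:2]
e=(atz(c,*cr(474,220),.139)+atz(c,*cr(450,257),.139))[:2]/2
v=e-pv; print('len',np.linalg.norm(v),'theta',np.arctan2(*(v[::-1]))-p[2]-np.pi)
np.save('rig.npy',p)
```

```text
[ 0.55655928 -0.02260973  0.47566816]
[[-0.2 -0.9]
 [-1.3  0.3]
 [-0.7  0.3]
 [ 0.7  0.1]
 [-0.6 -0. ]
 [ 0.3 -1.4]
 [-0.8 -1. ]
 [ 0.8 -0.4]
 [-0.7 -1.2]
 [-1.5  0.3]]
pivot [ 0.63697127 -0.0149344   0.139     ] nut [ 0.50362323 -0.08362428  0.14      ]
(474, 220) [ 0.5635852  -0.17195338]
(450, 257) [ 0.53619324 -0.15320212]
(240, 97) [ 0.65986454 -0.00184935]
(228, 137) [0.62919011 0.00757758]
len 0.1714113252603109 theta -5.720952945878748
```

```bash
cat >> h.py <<'E'
P=np.load('rig.npy')
def R2W(X,p=None):
    p=P if p is None else p
    a=p[2];X=np.asarray(X,float);return np.array([p[0]+np.cos(a)*X[0]-np.sin(a)*X[1],p[1]+np.sin(a)*X[0]+np.cos(a)*X[1],X[2]])
def W2R(X):
    a=P[2];d=np.asarray(X,float)[:2]-P[:2];return np.array([np.cos(a)*d[0]+np.sin(a)*d[1],-np.sin(a)*d[0]+np.cos(a)*d[1],X[2]])
def Rt(psi): 
    c,s=np.cos(psi),np.sin(psi); return np.array([[c,s,0],[s,-c,0],[0,0,-1.]])
def delta(pos,psi):
    """pos world"""
    s=sense(); R0=Ro.from_rotvec(s['eef_rot']).as_matrix()
    return Ro.from_matrix(R0.T@Rt(psi)).as_rotvec().round(3), (R0.T@(np.array(pos)-s['position'])).round(4)
def st():
    s=sense(); R0=Ro.from_rotvec(s['eef_rot']).as_matrix()
    print('t',round(float(s['time_s']),2),'rig',(W2R(s['position'])*1000).round(1),'psi-yaw',round(float(np.arctan2(R0[1,0],R0[0,0])-P[2]),3),'tilt',R0[:,2].round(3),'F',np.round(s['ft_force'],1),'op',round(float(s['opening']),4))
E
python3 - <<'E'
from h import *
st()
th=.56;r=.10;n=np.array([np.sin(th),-np.cos(th)]);u=-np.array([np.cos(th),np.sin(th)])
b=np.array([.075,-.03])+r*u+n*(.015+.0145+.018); print(b)
w=R2W([*b,.22]);print(w,delta(w,P[2]))
E
```

```text
t 2.35 rig [-559.1 -345.6  194.9] psi-yaw -1.691 tilt [ 0. -0. -1.] F [-0.2 -0.7 -0.5] op 0.0852
[ 0.01550583 -0.12336324]
[ 0.6268358  -0.12517742  0.22      ] (array([ 0.   , -0.   , -1.691]), array([-0.2893, -0.544 , -0.0251]))
```

```bash
python3 -m pendant '[[[0,0,-0.15],[-0.027,-0.05,-0.02],0],[[0,0,-0.3],[-0.055,-0.1,-0.025],0],[[0,0,-0.45],[-0.08,-0.15,-0.025],0],[[0,0,-0.6],[-0.105,-0.2,-0.025],0],[[0,0,-0.75],[-0.13,-0.25,-0.025],0],[[0,0,-0.9],[-0.16,-0.3,-0.025],0],[[0,0,-1.05],[-0.185,-0.35,-0.025],0],[[0,0,-1.2],[-0.21,-0.4,-0.025],0],[[0,0,-1.35],[-0.24,-0.45,-0.025],0],[[0,0,-1.5],[-0.265,-0.5,-0.025],0]]'
python3 - <<'E'
from h import *
st(); print(delta(R2W([.0155,-.123,.22]),P[2]))
E
```

```text
time_s: 3.35
position: [0.5492, -0.2132, 0.2201]
eef_rot: [3.108, 0.456, 0.001]
ft_force: [1.2, -1.9, -0.1]
opening: -0.0003
t 3.35 rig [ -93.8 -166.   220.1] psi-yaw -0.184 tilt [ 0. -0. -1.] F [ 1.2 -1.9 -0.1] op -0.0003
(array([ 0.   , -0.   , -0.184]), array([ 0.0996, -0.0623,  0.0001]))
```

```bash
python3 -m pendant '[[[0,0,-0.15],[0.04,-0.03,0],0],[[0,0,-0.19],[0.08,-0.05,0],0],[[0,0,-0.19],[0.1,-0.062,0],0],[[0,0,-0.19],[0.1,-0.062,0],0]]'
python3 - <<'E'
from h import *
st(); c=snap('wrist','w1.png'); st()
for X in [(.075,-.03,.165),(-.075,-.03,.187),(.13,-.165,.018)]: print(X,px(c,R2W(X)).round(0))
s=sense();print('tcp',px(c,s['position']))
E
```

```text
time_s: 3.75
position: [0.6281, -0.1248, 0.2194]
eef_rot: [-3.052, -0.744, -0.0]
ft_force: [-0.5, -0.2, -0.3]
opening: -0.0002
t 3.75 rig [  16.8 -123.6  219.4] psi-yaw 0.003 tilt [ 0.  0. -1.] F [-0.5 -0.2 -0.3] op -0.0002
t 3.8 rig [  15.2 -124.4  219.5] psi-yaw 0.002 tilt [-0. -0. -1.] F [ 0.2 -1.2 -0.6] op 0.0001
(0.075, -0.03, 0.165) [330.  85.]
(-0.075, -0.03, 0.187) [125.  83.]
(0.13, -0.165, 0.018) [335. 194.]
tcp [252.84318244 224.52660693]
```

View pics/w1.png

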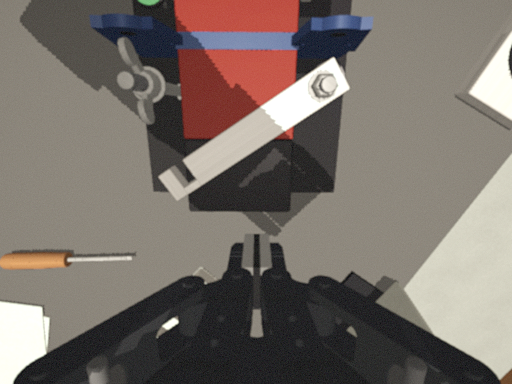

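Run:
```python
from h import *
c=snap('wrist','w2.png'); st()
for th in ['wing_nut','nut_base','bar_end','bar_pivot']:
    for r in spot_in('wrist',th)[:1]: print(th,W2R(world(c,r['centre'])).round(3),round(r['confidence'],2))
i=c['img'][:,:,::-1].copy()
i=cv2.resize(i,None,fx=3,fy=3,interpolation=cv2.INTER_CUBIC)
def dot(X,col,r=3):
    p=px(c,R2W(X))*3+1; cv2.circle(i,(int(p[0]),int(p[1])),r,col,1)
dot((-.075,-.03,.187),(0,0,255),18);dot((.075,-.03,.165),(0,0,255),18)
for k in range(0,180,15):
    for s in (0,180):
        a=np.radians(k+s); p=px(c,R2W([-.075+.022*np.cos(a),-.03+.022*np.sin(a),.167]))*3
        cv2.putText(i,str(k+s),(int(p[0])-8,int(p[1])+4),0,.35,(0,0,255) if s else (0,160,0),1)
for th in [.5,.56,.62]:
  for q in (-1,1):
    L=[]
    for r in (-.02,.172):
        L.append(tuple((px(c,R2W([.075-r*np.cos(th)+q*.015*np.sin(th),-.03-r*np.sin(th)-q*.015*np.cos(th),.139]))*3).astype(int).tolist()))
    cv2.line(i,*L,(0,int(255*(th>.55)),255*(th<.57)),1)
cv2.imwrite('pics/w2z.png',i[0:600,250:1050])
```

```text
t 3.85 rig [  14.2 -124.9  219.6] psi-yaw 0.0 tilt [-0.001 -0.    -1.   ] F [-0.6 -0.5 -0.5] op -0.0001
wing_nut [-0.067 -0.03   0.164] 0.83
nut_base [-0.07  -0.025  0.161] 0.87
bar_end [ 0.014 -0.071  0.141] 0.7
bar_pivot [ 0.011 -0.072  0.139] 0.96
```

View pics/w2z.png

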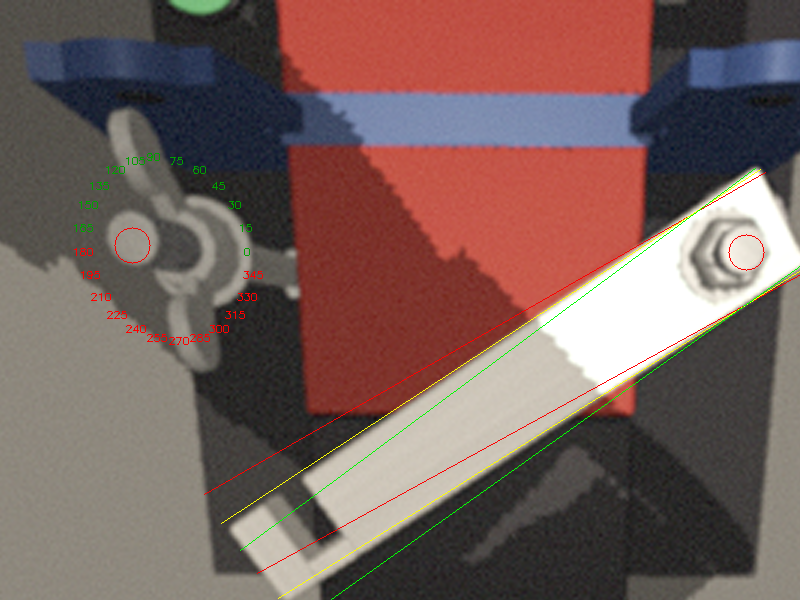

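```bash
python3 -m pendant '[[[0,0,0],[0,0,0.045],0],[[0,0,0],[0,0,0.085],0],[[0,0,0],[0,0,0.0935],0],[[0,0,0],[-0.003,-0.008,0.0935],0],[[0,0,0],[-0.007,-0.014,0.0935],0],[[0,0,0],[-0.011,-0.02,0.0935],0],[[0,0,0],[-0.016,-0.026,0.0935],0],[[0,0,0],[-0.021,-0.032,0.0935],0],[[0,0,0],[-0.026,-0.038,0.0935],0]]'
python3 - <<'E'
from h import *
st()
E
```

```text
time_s: 4.95
position: [0.5856, -0.1052, 0.127]
eef_rot: [3.053, 0.739, 0.001]
ft_force: [0.6, -0.9, 0.3]
opening: 0.0001
t 4.95 rig [-12.  -86.7 127. ] psi-yaw -0.001 tilt [ 0.001 -0.    -1.   ] F [ 0.6 -0.9  0.3] op 0.0001
```

```bash
python3 -m pendant '[[[0,0,0],[-0.004,-0.006,0],0],[[0,0,0],[-0.007,-0.011,0],0],[[0,0,0],[-0.009,-0.016,0],0],[[0,0,0],[-0.011,-0.02,0],0],[[0,0,0],[-0.012,-0.024,0],0],[[0,0,0],[-0.012,-0.024,0],0]]'
python3 - <<'E'
from h import *
st(); c=snap('wrist','w3.png')
i=cv2.resize(c['img'][:,:,::-1],None,fx=1.5,fy=1.5);cv2.imwrite('pics/w3z.png',i)
E
```

```text
time_s: 5.55
position: [0.5642, -0.0892, 0.1264]
eef_rot: [-3.053, -0.739, 0.0]
ft_force: [0.0, -0.7, 0.4]
opening: 0.0007
t 5.55 rig [-23.7 -62.7 126.4] psi-yaw -0.0 tilt [-0.  0. -1.] F [ 0.  -0.7  0.4] op 0.0007
```

View pics/w3z.png

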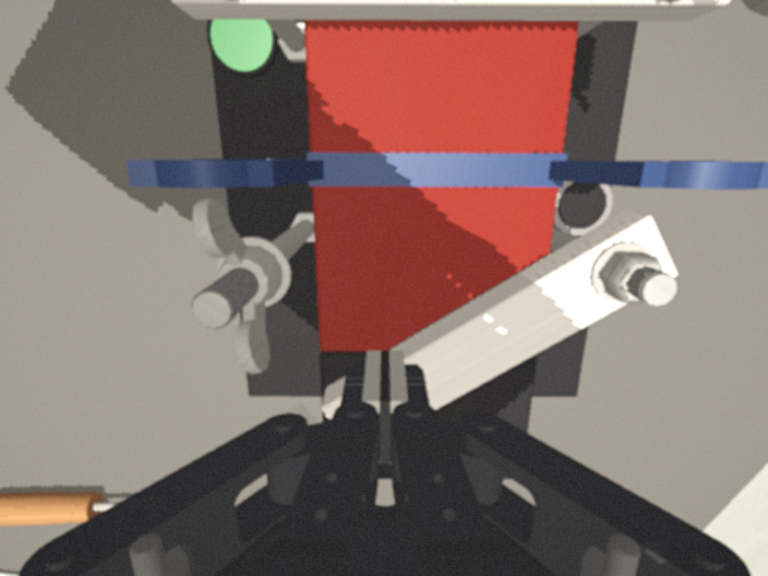

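Run:
```python
from h import *
c=snap('wrist'); st()
i=cv2.resize(c['img'][:,:,::-1],None,fx=1.5,fy=1.5)
def L(a,b,col):
    p=[tuple((px(c,R2W(x))*1.5).astype(int).tolist()) for x in (a,b)]; cv2.line(i,*p,col,1)
for th in [.3,.4,.5]:
  for q in (-1,1):
    L(*[[.075-r*np.cos(th)+q*.015*np.sin(th),-.03-r*np.sin(th)-q*.015*np.cos(th),.139] for r in (-.02,.172)],(0,255*(th>.35),255*(th<.45)))
t=W2R(sense()['position'])
for dx in(-.011,.011):
  L(t+[dx,-.011,0],t+[dx,.011,0],(255,0,0)); L(t+[-.011,dx,0],t+[.011,dx,0],(255,0,0))
cv2.imwrite('pics/w4z.png',i[150:500])
```

```text
t 5.65 rig [-23.5 -63.2 126.4] psi-yaw -0.001 tilt [ 0. -0. -1.] F [-0.6 -0.3 -0.2] op -0.0004
```

View pics/w4z.png

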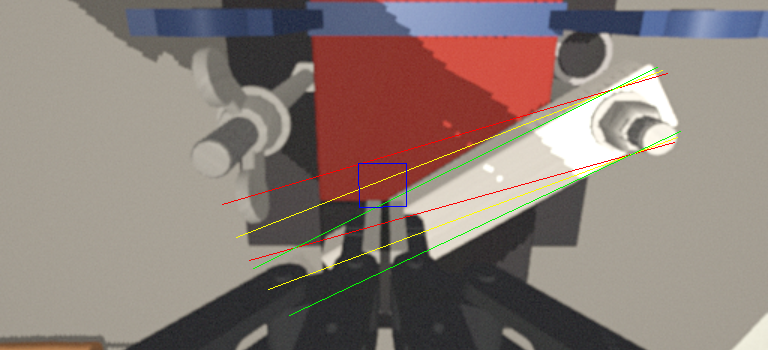

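Run:
```python
from h import *
c=snap('wrist'); st()
t=W2R(sense()['position'])
print('cam rig',W2R(-c['R'].T@c['t']))
for dy in (-.011,0,.011):
  for dz in (-.01,0,.01,.02,.03): print(dy,dz,px(c,R2W(t+[0,dy,dz])).round(0))
i=c['img'][190:300,190:330,::-1]; cv2.imwrite('pics/w5z.png',cv2.resize(i,None,fx=5,fy=5,interpolation=cv2.INTER_CUBIC))
d=snap('scene','s5.png'); i=d['img'][150:270,180:320,::-1];cv2.imwrite('pics/s5z.png',cv2.resize(i,None,fx=5,fy=5,interpolation=cv2.INTER_CUBIC))
print(px(d,sense()['position'])-[180,150])
```

```text
t 5.7 rig [-23.5 -63.3 126.4] psi-yaw -0.001 tilt [ 0. -0. -1.] F [-0.4 -0.8  0.3] op -0.0002
cam rig [-0.02262829  0.01477618  0.30457612]
-0.011 -0.01 [255. 232.]
-0.011 0 [255. 238.]
-0.011 0.01 [255. 245.]
-0.011 0.02 [255. 252.]
-0.011 0.03 [255. 260.]
0 -0.01 [255. 218.]
0 0 [255. 224.]
0 0.01 [255. 230.]
0 0.02 [255. 236.]
0 0.03 [255. 244.]
0.011 -0.01 [255. 204.]
0.011 0 [255. 209.]
0.011 0.01 [255. 214.]
0.011 0.02 [255. 220.]
0.011 0.03 [255. 227.]
[48.64537203 48.09073852]
```

View pics/w5z.png

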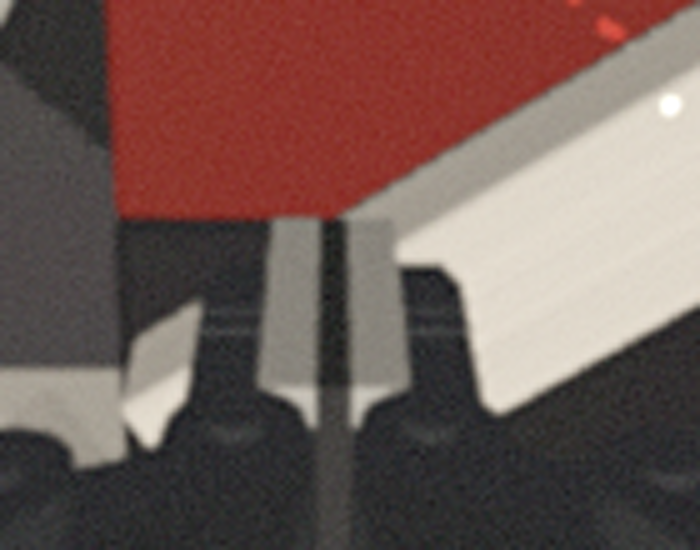

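View pics/s5z.png

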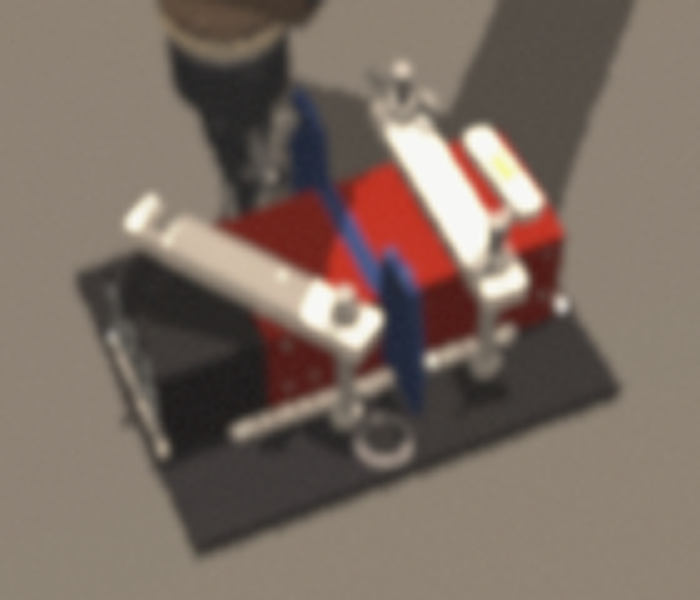

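```bash
python3 -m pendant '[[[0,0,0],[0.007,-0.012,0],0],[[0,0,0],[0.014,-0.024,0],0],[[0,0,0],[0.014,-0.024,0.0],0],[[0,0,0],[0.014,-0.024,0.003],0],[[0,0,0],[0.014,-0.024,0.006],0],[[0,0,0],[0.014,-0.024,0.006],0]]'
python3 - <<'E'
from h import *
st();c=snap('wrist','w6.png')
cv2.imwrite('pics/w6z.png',cv2.resize(c['img'][:,:,::-1],None,fx=1.5,fy=1.5))
E
```

```text
time_s: 6.35
position: [0.5657, -0.062, 0.1198]
eef_rot: [-3.053, -0.739, 0.001]
ft_force: [-0.7, 0.5, 0.8]
opening: -0.0005
t 6.35 rig [ -9.9 -39.2 119.8] psi-yaw -0.001 tilt [-0.001  0.    -1.   ] F [-0.7  0.5  0.8] op -0.0005
```

View pics/w6z.png

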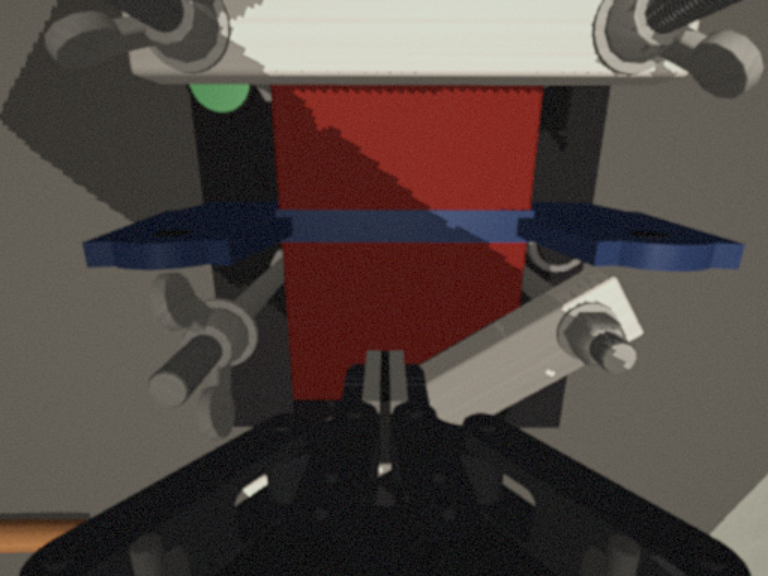

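```bash
python3 -m pendant '[[[0,0,0],[0,0,0.002],0],[[0,0,0],[0,0,0.004],0],[[0,0,0],[0,0,0.005],0]]'; python3 -m pendant '[[[0,0,0],[0,0,0.0015],0],[[0,0,0],[0,0,0.003],0]]'
```

```text
time_s: 6.7
position: [0.5659, -0.062, 0.1151]
eef_rot: [3.053, 0.739, -0.0]
ft_force: [0.0, 0.3, -0.3]
opening: -0.0001
time_s: 6.9
position: [0.5659, -0.0619, 0.1123]
eef_rot: [3.053, 0.739, 0.0]
ft_force: [-0.3, 0.2, 0.0]
opening: -0.0001
```

```bash
for k in 1; do python3 -m pendant '[[[0,0,0],[0,0,0.002],0],[[0,0,0],[0,0,0.004],0]]' | grep -E 'pos|force'; done;  python3 -m pendant '[[[0,0,0],[0,0,0.0015],0],[[0,0,0],[0,0,0.003],0]]'| grep -E 'pos|force'
```

```text
position: [0.5659, -0.0619, 0.1082]
ft_force: [0.2, 0.5, -0.3]
position: [0.5659, -0.0618, 0.1052]
ft_force: [-0.3, -0.0, -0.7]
```

Run:
```python
from h import *
st();d=snap('scene','s7.png'); i=d['img'][150:270,180:320,::-1];cv2.imwrite('pics/s7z.png',cv2.resize(i,None,fx=5,fy=5,interpolation=cv2.INTER_CUBIC))
print((px(d,sense()['position'])-[180,150])*5)
```

```text
t 7.3 rig [ -9.6 -39.2 105.2] psi-yaw -0.001 tilt [-0. -0. -1.] F [-0.3 -0.  -0.7] op 0.0
[284.12876214 262.52043224]
```

View pics/s7z.png

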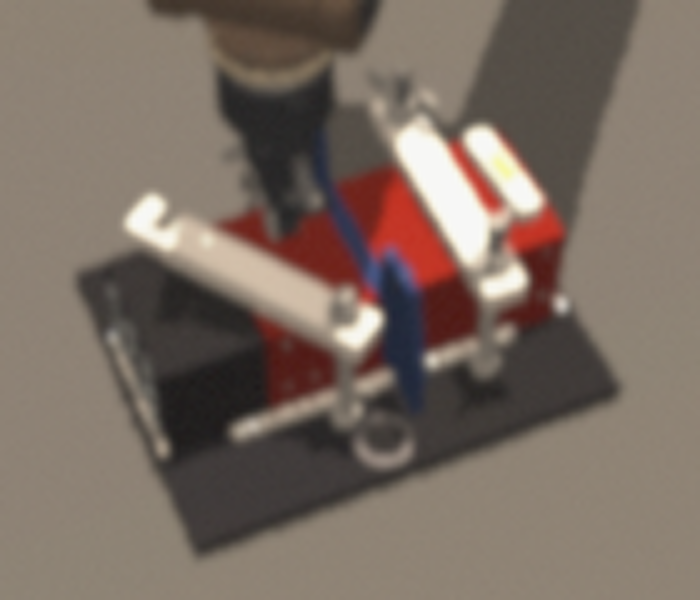

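```bash
python3 -m pendant '[[[0,0,0],[0,0,0.002],0],[[0,0,0],[0,0,0.004],0]]' | grep -E 'pos|force';  python3 -m pendant '[[[0,0,0],[0,0,0.001],0],[[0,0,0],[0,0,0.002],0]]'| grep -E 'pos|force'
```

```text
position: [0.5659, -0.0618, 0.1013]
ft_force: [-0.2, -1.0, 0.2]
position: [0.5659, -0.0619, 0.0993]
ft_force: [-0.0, -0.4, -0.1]
```

```bash
python3 -m pendant '[[[0,0,0],[0,0,0.001],0],[[0,0,0],[0,0,0.002],0]]'| grep -E 'pos|force'
python3 - <<'E'
from h import *
st();c=snap('wrist','w8.png'); i=c['img'][180:300,190:330,::-1];cv2.imwrite('pics/w8z.png',cv2.resize(i,None,fx=5,fy=5,interpolation=cv2.INTER_CUBIC))
E
```

```text
position: [0.566, -0.0619, 0.0974]
ft_force: [-0.4, -0.0, -0.0]
t 7.95 rig [ -9.6 -39.2  97.4] psi-yaw -0.001 tilt [ 0. -0. -1.] F [-0.4 -0.  -0. ] op 0.0001
```

View pics/w8z.png

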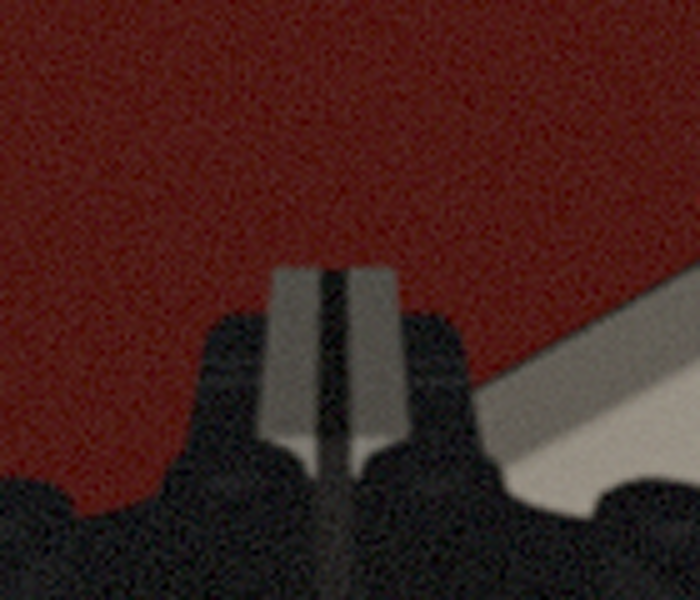

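```bash
for a in 1 2 3 4 5 6; do :; done; python3 -m pendant '[[[0,0,0],[0,0,0.0015],0],[[0,0,0],[0,0,0.003],0]]'| grep -E 'pos|force';python3 -m pendant '[[[0,0,0],[0,0,0.0015],0],[[0,0,0],[0,0,0.003],0]]'| grep -E 'pos|force'
```

```text
position: [0.566, -0.0619, 0.0943]
ft_force: [0.3, 0.3, 0.9]
position: [0.5659, -0.0619, 0.0913]
ft_force: [-0.2, -0.7, 0.1]
```

```bash
python3 -m pendant '[[[0,0,0],[0,0,0.0015],0],[[0,0,0],[0,0,0.003],0]]'| grep -E 'pos|force';python3 - <<'E'
from h import *
d=snap('scene','s9.png'); i=d['img'][150:270,180:320,::-1];cv2.imwrite('pics/s9z.png',cv2.resize(i,None,fx=5,fy=5,interpolation=cv2.INTER_CUBIC))
E
```

```text
position: [0.5659, -0.0619, 0.0883]
ft_force: [-0.4, -0.9, 0.7]
```

View pics/s9z.png

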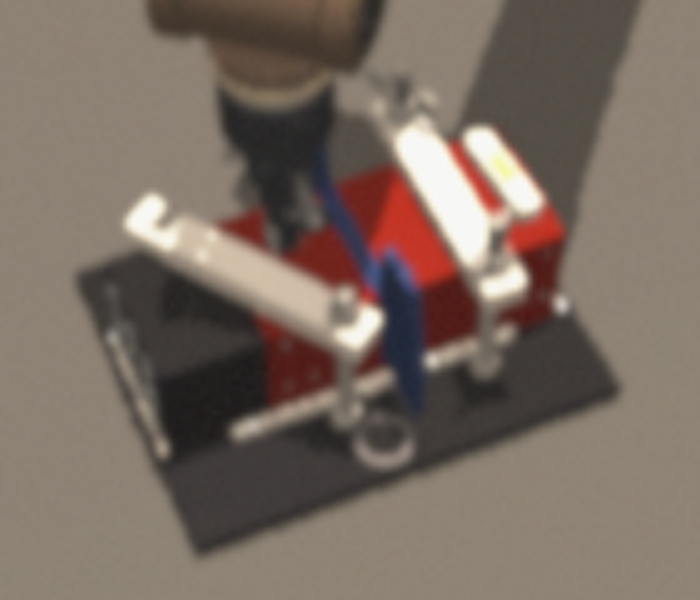

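```bash
for i in 1; do python3 -m pendant '[[[0,0,0],[0,0,0.001],0],[[0,0,0],[0,0,0.001],0]]'| grep -E 'pos|force'; done; python3 -m pendant '[[[0,0,0],[0,0,0.001],0],[[0,0,0],[0,0,0.001],0]]'| grep -E 'pos|force'
```

```text
position: [0.5659, -0.0619, 0.0873]
ft_force: [0.5, 0.8, 0.3]
position: [0.5659, -0.0618, 0.0863]
ft_force: [0.0, 0.7, -0.1]
```

```bash
python3 -m pendant '[[[0,0,0],[0,0,0.001],0],[[0,0,0],[0,0,0.001],0]]'| grep -E 'pos|force';python3 -m pendant '[[[0,0,0],[0,0,0.001],0],[[0,0,0],[0,0,0.001],0]]'| grep -E 'pos|force'
```

```text
position: [0.5659, -0.0619, 0.0853]
ft_force: [0.4, -0.1, -0.1]
position: [0.5659, -0.0619, 0.0843]
ft_force: [-0.2, 0.2, -1.0]
```

Run:
```python
from h import *
st();d=snap('scene','s10.png');c=snap('wrist','w10.png')
i=d['img'][150:270,180:320,::-1];i=cv2.resize(i,None,fx=5,fy=5,interpolation=cv2.INTER_CUBIC)[120:340,180:420]
j=cv2.resize(c['img'][180:300,190:330,::-1],None,fx=4,fy=4,interpolation=cv2.INTER_CUBIC)
i=cv2.resize(i,None,fx=2,fy=2)
cv2.imwrite('pics/s10z.png',i);cv2.imwrite('pics/w10z.png',j)
t=W2R(sense()['position'])
for dy in (-.011,0,.011):
  for dz in (.02,.03,.037):
    X=R2W(t+[0,dy,dz]); print(dy,dz,(px(c,X)).round(0),(((px(d,X)-[180,150])*5-[180,120])*2).round(0))
print('camtop',(((px(d,R2W([t[0],t[1],.116]))-[180,150])*5-[180,120])*2).round(0))
```

```text
t 9.45 rig [ -9.7 -39.2  84.3] psi-yaw -0.001 tilt [-0. -0. -1.] F [-0.2  0.2 -1. ] op -0.0001
-0.011 0.02 [255. 252.] [179. 297.]
-0.011 0.03 [255. 260.] [178. 279.]
-0.011 0.037 [255. 267.] [177. 266.]
0 0.02 [255. 236.] [208. 286.]
0 0.03 [255. 244.] [207. 269.]
0 0.037 [255. 250.] [207. 256.]
0.011 0.02 [255. 220.] [237. 276.]
0.011 0.03 [255. 227.] [236. 259.]
0.011 0.037 [255. 232.] [236. 246.]
camtop [207. 266.]
```

View pics/s10z.png

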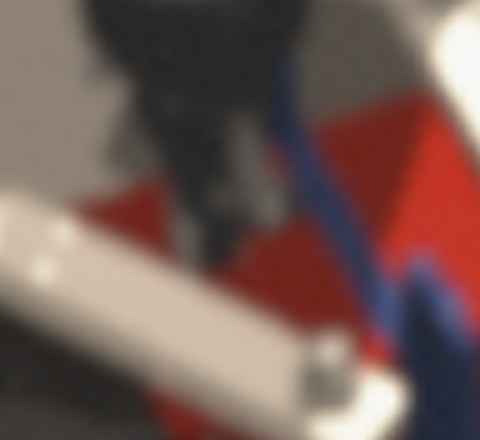

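View pics/w10z.png

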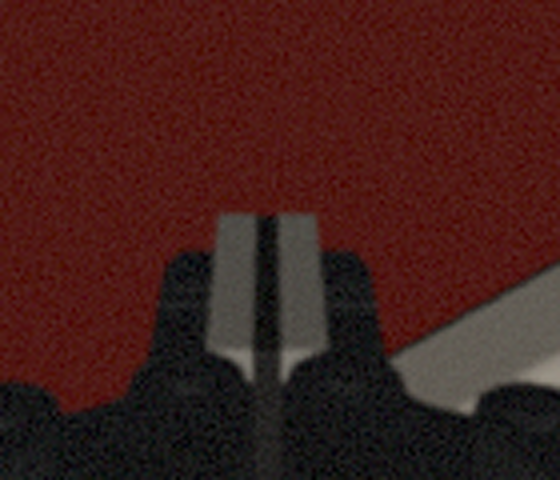

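```bash
python3 -m pendant '[[[0,0,0],[0,0,0.001],0],[[0,0,0],[0,0,0.001],0]]'| grep -E 'pos|force';python3 -m pendant '[[[0,0,0],[0,0,0.001],0],[[0,0,0],[0,0,0.001],0]]'| grep -E 'pos|force'
```

```text
position: [0.5659, -0.0618, 0.0832]
ft_force: [-0.6, -0.6, 0.4]
position: [0.5659, -0.0618, 0.0823]
ft_force: [0.2, 0.4, -0.1]
```

```bash
python3 -m pendant '[[[0,0,0],[0,0,0.001],0],[[0,0,0],[0,0,0.001],0]]'| grep -E 'pos|force';python3 -m pendant '[[[0,0,0],[0,0,0.001],0],[[0,0,0],[0,0,0.001],0]]'| grep -E 'pos|force'
```

```text
position: [0.5659, -0.0618, 0.0813]
ft_force: [-0.1, -0.2, 0.2]
position: [0.5659, -0.0618, 0.0803]
ft_force: [-0.5, -0.1, 0.4]
```

```bash
python3 -m pendant '[[[0,0,0],[0,0,0.001],0],[[0,0,0],[0,0,0.001],0]]'| grep -E 'pos|force';python3 -m pendant '[[[0,0,0],[0,0,0.001],0],[[0,0,0],[0,0,0.001],0]]'| grep -E 'pos|force'
```

```text
position: [0.566, -0.0619, 0.0797]
ft_force: [-1.9, -0.2, 4.6]
position: [0.5661, -0.0619, 0.0796]
ft_force: [-3.6, -0.1, 15.4]
```

```bash
python3 -m pendant '[[[0,0,0],[0,0,0.001],0],[[0,0,0],[0,0,0.001],0]]'| grep -E 'pos|force';python3 - <<'E'
from h import *
st();d=snap('scene','s11.png');c=snap('wrist','w11.png');e=snap('top','t11.png')
i=cv2.resize(d['img'][160:230,200:290,::-1],None,fx=8,fy=8,interpolation=cv2.INTER_CUBIC)
j=cv2.resize(c['img'][:,:,::-1],None,fx=1.5,fy=1.5,interpolation=cv2.INTER_CUBIC)
cv2.imwrite('pics/s11z.png',i);cv2.imwrite('pics/w11z.png',j)
E
```

```text
position: [0.5661, -0.0619, 0.0796]
ft_force: [-7.9, 1.6, 26.2]
t 10.95 rig [ -9.5 -39.3  79.6] psi-yaw -0.001 tilt [ 0.002 -0.001 -1.   ] F [-7.9  1.6 26.2] op 0.0003
```

View pics/s11z.png

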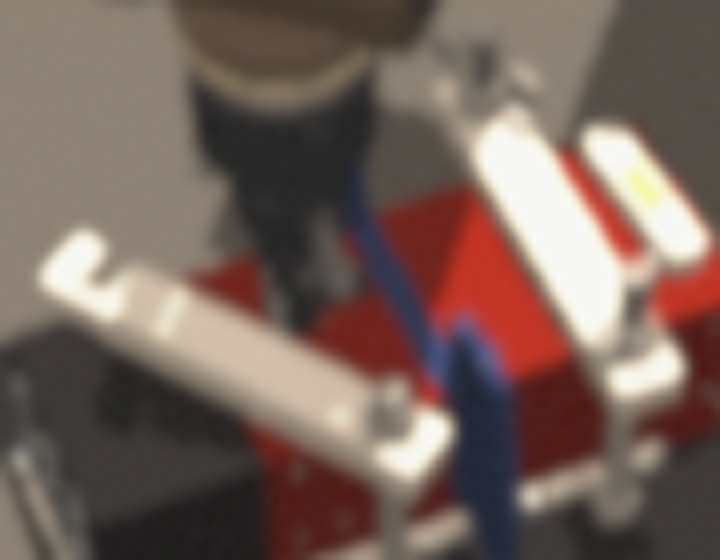

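View pics/w11z.png

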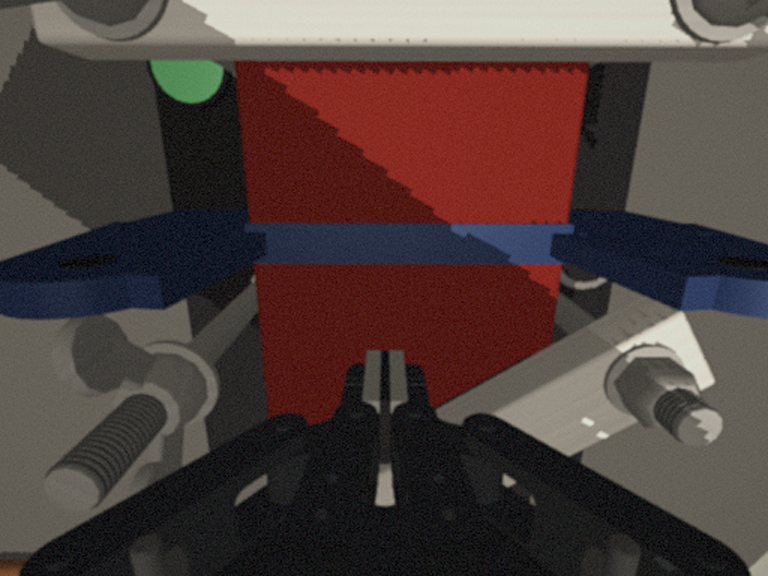

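```bash
python3 -m pendant '[[[0,0,0],[0,0,-0.03],0],[[0,0,0],[0,0,-0.055],0],[[0,0,0],[0.01,0.03,-0.055],0],[[0,0,0],[0.02,0.07,-0.055],0],[[0,0,0],[0.024,0.086,-0.055],0],[[0,0,0],[0.024,0.086,-0.035],0],[[0,0,0],[0.024,0.086,-0.012],0],[[0,0,0],[0.024,0.086,-0.012],0]]'
python3 - <<'E'
from h import *
st()
E
```

```text
time_s: 11.9
position: [0.6251, -0.1271, 0.0866]
eef_rot: [-3.051, -0.738, 0.007]
ft_force: [0.7, 0.2, 0.5]
opening: 0.0001
t 11.9 rig [  13.1 -124.3   86.6] psi-yaw -0.001 tilt [-0.005  0.001 -1.   ] F [0.7 0.2 0.5] op 0.0001
```

```bash
python3 -m pendant '[[[0,0,0],[-0.003,-0.007,-0.002],0],[[0,0,0],[-0.007,-0.014,-0.003],0],[[0,0,0],[-0.012,-0.02,-0.003],0],[[0,0,0],[-0.017,-0.026,-0.003],0],[[0,0,0],[-0.022,-0.032,-0.003],0],[[0,0,0],[-0.026,-0.038,-0.003],0]]'
python3 - <<'E'
from h import *
st();c=snap('wrist','w12.png')
cv2.imwrite('pics/w12z.png',cv2.resize(c['img'][:,:,::-1],None,fx=1.5,fy=1.5))
E
```

```text
time_s: 12.5
position: [0.5856, -0.1053, 0.0928]
eef_rot: [3.053, 0.739, 0.001]
ft_force: [2.3, -1.0, 0.2]
opening: 0.0002
t 12.5 rig [-12.  -86.8  92.8] psi-yaw -0.001 tilt [ 0.001 -0.    -1.   ] F [ 2.3 -1.   0.2] op 0.0002
```

View pics/w12z.png

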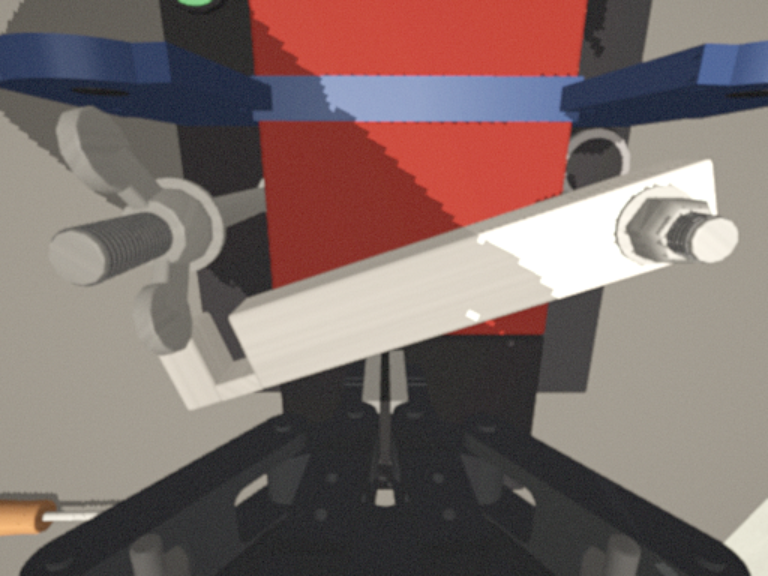

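```bash
python3 -m pendant '[[[0,0,0],[0.001,-0.005,0],0],[[0,0,0],[0.002,-0.011,0],0],[[0,0,0],[0.003,-0.016,0],0],[[0,0,0],[0.004,-0.02,0],0],[[0,0,0],[0.005,-0.024,0],0],[[0,0,0],[0.006,-0.026,0],0],[[0,0,0],[0.006,-0.026,0],0]]'
python3 - <<'E'
from h import *
st();c=snap('wrist','w13.png')
cv2.imwrite('pics/w13z.png',cv2.resize(c['img'][:,:,::-1],None,fx=1.5,fy=1.5))
E
```

```text
time_s: 13.25
position: [0.5795, -0.0791, 0.0923]
eef_rot: [-3.053, -0.74, 0.0]
ft_force: [-1.4, -0.5, -0.3]
opening: -0.0001
t 13.25 rig [ -5.5 -60.8  92.3] psi-yaw -0.0 tilt [-0.  0. -1.] F [-1.4 -0.5 -0.3] op -0.0001
```

View pics/w13z.png

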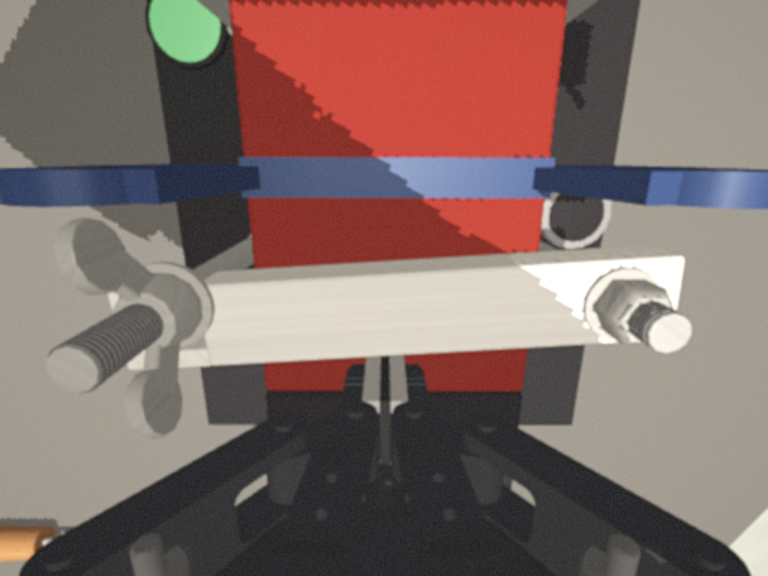

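```bash
python3 -m pendant '[[[0,0,0],[0,-0.0015,0],0],[[0,0,0],[0,-0.003,0],0],[[0,0,0],[0,-0.003,0],0]]'| grep -E 'pos|force'; python3 -m pendant '[[[0,0,0],[0,-0.001,0],0],[[0,0,0],[0,-0.001,0],0]]'| grep -E 'pos|force'
```

```text
position: [0.5781, -0.0769, 0.0924]
ft_force: [-0.8, -0.0, -0.1]
position: [0.5777, -0.076, 0.0924]
ft_force: [-0.3, -0.6, 1.2]
```

```bash
python3 -m pendant '[[[0,0,0],[0,-0.001,0],0],[[0,0,0],[0,-0.001,0],0]]'| grep -E 'pos|force'
python3 - <<'E'
from h import *
st()
E
```

```text
position: [0.5772, -0.0751, 0.0924]
ft_force: [-0.1, -1.7, -0.8]
t 14.0 rig [ -5.7 -56.1  92.4] psi-yaw -0.001 tilt [-0. -0. -1.] F [-0.1 -1.7 -0.8] op 0.0003
```

```bash
python3 -m pendant '[[[0,0,0],[0,-0.001,0],0],[[0,0,0],[0,-0.001,0],0]]'| grep -E 'pos|force'; python3 -m pendant '[[[0,0,0],[0,-0.0007,0],0],[[0,0,0],[0,-0.0007,0],0]]'| grep -E 'pos|force'
python3 - <<'E'
from h import *
st();c=snap('wrist','w14.png')
i=cv2.resize(c['img'][:,:,::-1],None,fx=1.5,fy=1.5)
def L(a,b,col):
    p=[tuple((px(c,R2W(x))*1.5).astype(int).tolist()) for x in (a,b)]; cv2.line(i,*p,col,1)
for th in [0,.05]:
  for q in (-1,1):
    L(*[[.075-r*np.cos(th)+q*.015*np.sin(th),-.03-r*np.sin(th)-q*.015*np.cos(th),.139] for r in (-.02,.172)],(0,255*(th>.035),255*(th<.045)))
cv2.imwrite('pics/w14z.png',i)
E
```

```text
position: [0.5768, -0.0741, 0.0924]
ft_force: [-0.2, -1.2, -0.4]
position: [0.5767, -0.0741, 0.0924]
ft_force: [0.2, -5.0, -1.5]
t 14.4 rig [ -5.6 -55.   92.4] psi-yaw -0.001 tilt [ 0.001 -0.001 -1.   ] F [ 0.2 -5.  -1.5] op -0.0
```

View pics/w14z.png

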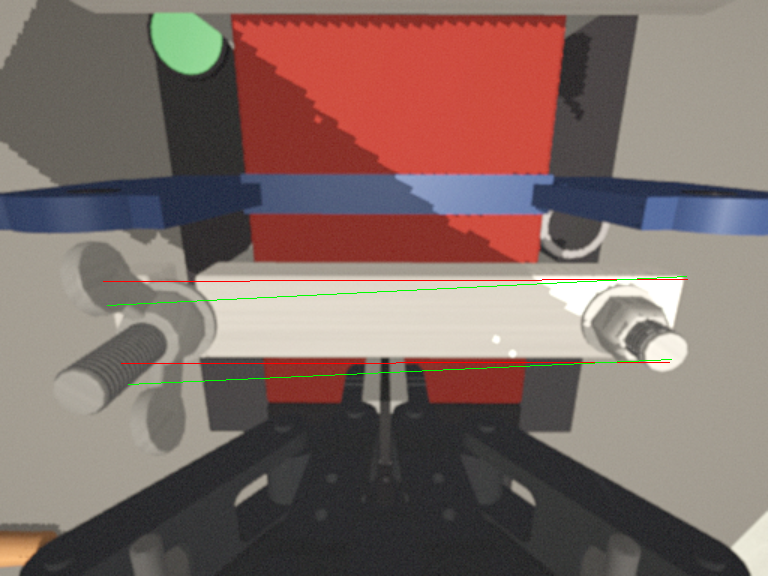

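```bash
python3 -m pendant '[[[0,0,0],[0,0.004,0],0],[[0,0,0],[0,0.004,-0.015],0],[[0,0,0],[0,0.0,-0.027],0],[[0,0,0],[-0.015,-0.008,-0.027],0],[[0,0,0],[-0.028,-0.0165,-0.027],0],[[0,0,0],[-0.034,-0.0165,-0.027],0],[[0,0,0],[-0.034,-0.0165,-0.027],0]]'
python3 - <<'E'
from h import *
st();c=snap('wrist','w15.png')
cv2.imwrite('pics/w15z.png',cv2.resize(c['img'][:,:,::-1],None,fx=1.5,fy=1.5))
s=W2R(sense()['position'])
print('rel nut',(s-[-.075,-.03,-.0363])*1000)
E
```

```text
time_s: 15.15
position: [0.5386, -0.0746, 0.1198]
eef_rot: [3.053, 0.739, 0.001]
ft_force: [0.6, 0.2, 1.0]
opening: 0.0002
t 15.15 rig [-39.8 -38.  119.8] psi-yaw -0.001 tilt [ 0.001 -0.    -1.   ] F [0.6 0.2 1. ] op 0.0002
rel nut [ 35.67716494  -8.33907842 156.05465802]
```

View pics/w15z.png

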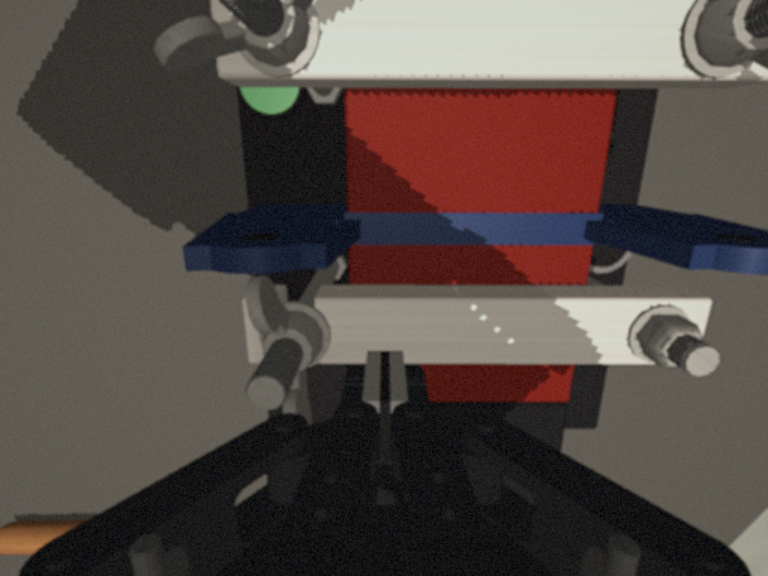

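```bash
python3 -m pendant '[[[0,0,0],[-0.0077,0.0037,0],0],[[0,0,0],[-0.0117,0.0077,0],0],[[0,0,0],[-0.0187,0.0137,0],0],[[0,0,0],[-0.0267,0.0187,0],0],[[0,0,0],[-0.0327,0.0207,0],0]]'
python3 - <<'E'
from h import *
st();c=snap('wrist','w16.png')
cv2.imwrite('pics/w16z.png',cv2.resize(c['img'][:,:,::-1],None,fx=1.5,fy=1.5))
s=W2R(sense()['position'])
print('rel nut',(s-[-.075,-.03,-.0363])*1000)
E
```

```text
time_s: 15.7
position: [0.5188, -0.1088, 0.1193]
eef_rot: [3.054, 0.738, 0.0]
ft_force: [1.7, 0.5, 0.2]
opening: -0.0002
t 15.7 rig [-73.1 -59.4 119.3] psi-yaw -0.001 tilt [ 0. -0. -1.] F [1.7 0.5 0.2] op -0.0002
rel nut [  1.29931666 -29.29125037 155.61839716]
```

View pics/w16z.png

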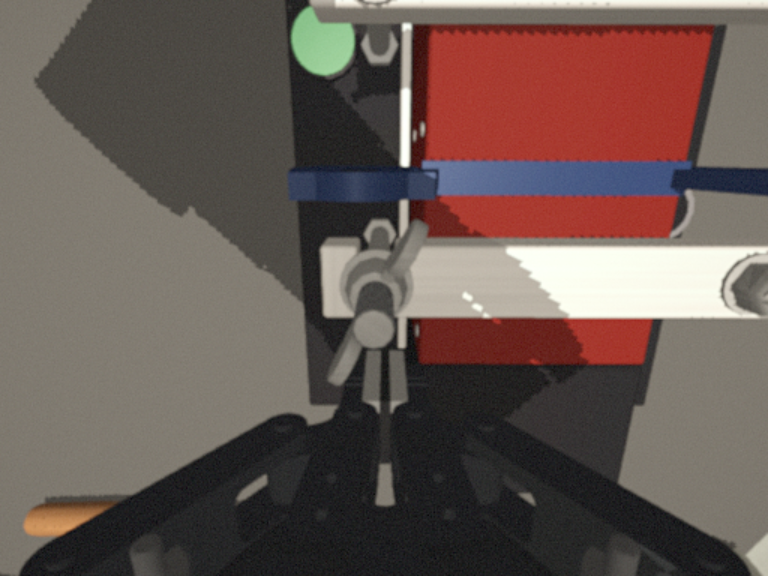

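```bash
python3 -m pendant '[[[0,0,0],[-0.009,-0.001,0],0],[[0,0,0],[-0.015,-0.005,0],0],[[0,0,0],[-0.020,-0.010,0],0],[[0,0,0],[-0.025,-0.0145,0],0],[[0,0,0],[-0.026,-0.0165,0],0],[[0,0,0],[-0.026,-0.0165,0],0]]'
python3 - <<'E'
from h import *
st();c=snap('wrist','w17.png')
cv2.imwrite('pics/w17z.png',cv2.resize(c['img'][:,:,::-1],None,fx=1.5,fy=1.5))
s=W2R(sense()['position'])
print('rel nut',(s-[-.075,-.03,-.0363])*1000)
E
```

```text
time_s: 16.35
position: [0.4881, -0.1048, 0.1195]
eef_rot: [3.053, 0.74, -0.0]
ft_force: [0.1, -0.6, -0.3]
opening: 0.0001
t 16.35 rig [-98.5 -41.7 119.5] psi-yaw -0.0 tilt [-0. -0. -1.] F [ 0.1 -0.6 -0.3] op 0.0001
rel nut [-23.30418062 -11.90115303 155.76592812]
```

View pics/w17z.png

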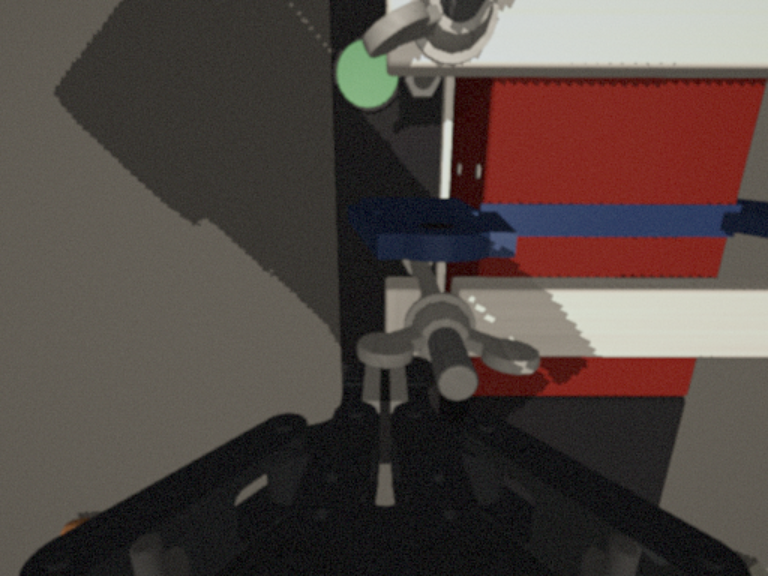

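```bash
python3 -m pendant '[[[0,0,0],[-0.003,-0.003,0],0],[[0,0,0],[-0.003,-0.006,0],0],[[0,0,0],[-0.003,-0.006,0],0],[[0,0,0],[-0.004,0.002,0],0],[[0,0,0],[-0.004,0.003,-0.042],0],[[0,0,0],[-0.002,0.002,-0.042],0],[[0,0,0],[0.026,-0.014,-0.042],0],[[0,0,0],[0.054,-0.025,-0.042],0],[[0,0,0],[0.054,-0.025,-0.042],0],[[0,0,0],[0.054,-0.025,-0.025],0]]'
python3 - <<'E'
from h import *
st();c=snap('wrist','w18.png')
cv2.imwrite('pics/w18z.png',cv2.resize(c['img'][:,:,::-1],None,fx=1.5,fy=1.5))
s=W2R(sense()['position'])
print('rel nut',(s-[-.075,-.03,-.0363])*1000)
E
```

```text
time_s: 17.4
position: [0.5261, -0.0581, 0.1453]
eef_rot: [3.051, 0.741, 0.004]
ft_force: [-1.2, 0.3, 0.1]
opening: -0.0001
t 17.4 rig [-43.3 -17.6 145.3] psi-yaw 0.001 tilt [ 0.003 -0.001 -1.   ] F [-1.2  0.3  0.1] op -0.0001
rel nut [ 30.02560641  13.18508954 178.25473669]
```

View pics/w18z.png

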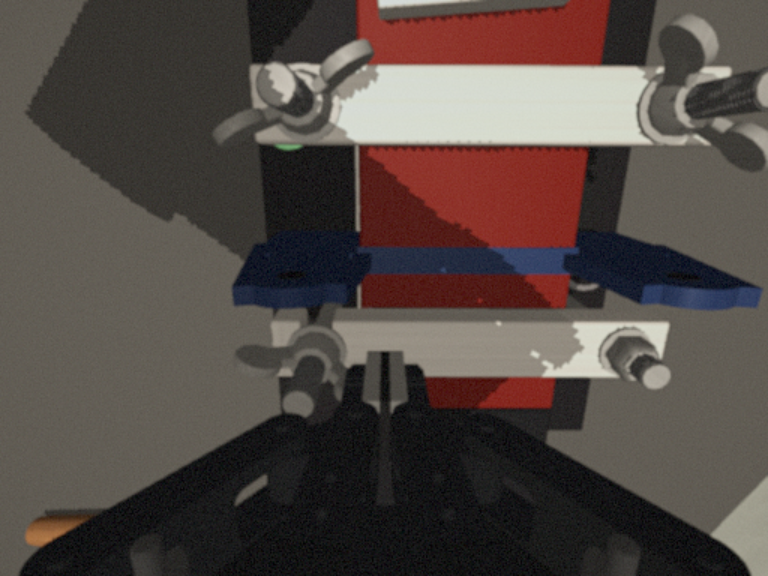

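```bash
python3 -m pendant '[[[0,0,0],[0.001,-0.003,0.004],0],[[0,0,0],[0.001,-0.003,0.018],0],[[0,0,0],[0.001,-0.003,0.026],0],[[0,0,0],[0.001,0,0.026],0],[[0,0,0],[0.0,0.005,0.026],0],[[0,0,0],[0,0.011,0.026],0],[[0,0,0],[0,0.018,0.026],0],[[0,0,0],[-0.002,0.024,0.026],0]]'
python3 - <<'E'
from h import *
st();s=W2R(sense()['position'])
print('rel nut',(s-[-.075,-.03,-.0363])*1000)
E
```

```text
time_s: 18.25
position: [0.5347, -0.0811, 0.1187]
eef_rot: [3.053, 0.739, 0.001]
ft_force: [0.1, 1.0, -0.4]
opening: -0.0001
t 18.25 rig [-46.2 -42.  118.7] psi-yaw -0.001 tilt [ 0.001 -0.    -1.   ] F [ 0.1  1.  -0.4] op -0.0001
rel nut [ 28.83438501 -11.97604035 154.97792346]
```

```bash
python3 -m pendant '[[[0,0,0],[-0.0045,0.005,0],0],[[0,0,0],[-0.012,0.0105,0],0],[[0,0,0],[-0.0195,0.0155,0],0],[[0,0,0],[-0.0295,0.0185,0],0],[[0,0,0],[-0.0375,0.016,0],0],[[0,0,0],[-0.0435,0.012,0],0],[[0,0,0],[-0.0475,0.0085,0],0],[[0,0,0],[-0.0525,0.0025,0],0],[[0,0,0],[-0.054,-0.003,0],0],[[0,0,0],[-0.054,-0.0045,0],0]]'
python3 - <<'E'
from h import *
st();c=snap('wrist','w19.png')
cv2.imwrite('pics/w19z.png',cv2.resize(c['img'][:,:,::-1],None,fx=1.5,fy=1.5))
s=W2R(sense()['position'])
print('rel nut',(s-[-.075,-.03,-.0363])*1000)
E
```

```text
time_s: 19.25
position: [0.4836, -0.1005, 0.1185]
eef_rot: [3.053, 0.74, -0.0]
ft_force: [-0.6, -1.2, -0.6]
opening: 0.0003
t 19.25 rig [-100.5  -35.9  118.5] psi-yaw -0.0 tilt [-0. -0. -1.] F [-0.6 -1.2 -0.6] op 0.0003
rel nut [-25.44109171  -5.93675421 154.74984127]
```

View pics/w19z.png

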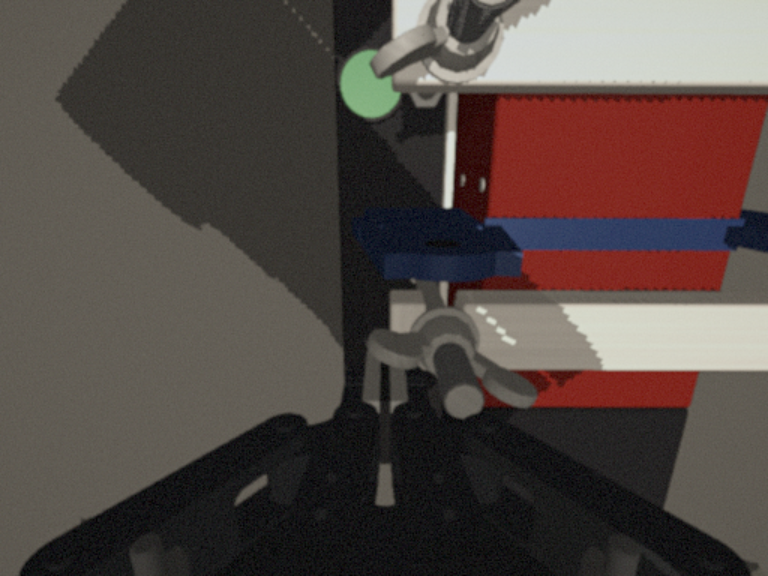

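```bash
python3 -m pendant '[[[0,0,0],[-0.001,0.007,0],0],[[0,0,0],[-0.001,0.008,-0.042],0],[[0,0,0],[0.002,0.007,-0.043],0],[[0,0,0],[0.028,-0.007,-0.043],0],[[0,0,0],[0.0565,-0.021,-0.043],0],[[0,0,0],[0.0565,-0.021,-0.043],0],[[0,0,0],[0.0565,-0.021,-0.025],0],[[0,0,0],[0.0565,-0.021,-0.01],0],[[0,0,0],[0.0565,-0.021,-0.001],0],[[0,0,0],[0.0565,-0.019,-0.001],0]]'
python3 - <<'E'
from h import *
st();s=W2R(sense()['position'])
print('rel nut',(s-[-.075,-.03,-.0363])*1000)
E
```

```text
time_s: 20.3
position: [0.525, -0.0586, 0.1182]
eef_rot: [-3.053, -0.739, 0.003]
ft_force: [-0.2, -0.2, 0.4]
opening: 0.0001
t 20.3 rig [-44.5 -17.6 118.2] psi-yaw -0.001 tilt [-0.002  0.    -1.   ] F [-0.2 -0.2  0.4] op 0.0001
rel nut [ 30.48519247  12.41976618 154.52162455]
```

```bash
python3 -m pendant '[[[0,0,0],[0,0.006,0],0],[[0,0,0],[-0.0005,0.0135,0],0],[[0,0,0],[-0.0025,0.0215,0],0],[[0,0,0],[-0.0065,0.029,0],0],[[0,0,0],[-0.014,0.0345,0],0],[[0,0,0],[-0.0215,0.0395,0],0],[[0,0,0],[-0.0315,0.0425,0],0],[[0,0,0],[-0.0395,0.04,0],0],[[0,0,0],[-0.0435,0.0375,0],0],[[0,0,0],[-0.0435,0.0375,0],0]]'
python3 - <<'E'
from h import *
st();s=W2R(sense()['position'])
print('rel nut',(s-[-.075,-.03,-.0363])*1000)
E
```

```text
time_s: 21.3
position: [0.5033, -0.1115, 0.1195]
eef_rot: [-3.053, -0.739, 0.001]
ft_force: [-0.3, -0.5, -0.3]
opening: 0.0004
t 21.3 rig [-88.  -54.6 119.5] psi-yaw -0.001 tilt [-0. -0. -1.] F [-0.3 -0.5 -0.3] op 0.0004
rel nut [-13.02126237 -24.64385552 155.82711595]
```

```bash
python3 -m pendant '[[[0,0,0],[-0.004,-0.0035,0],0],[[0,0,0],[-0.007,-0.006,0],0],[[0,0,0],[-0.011,-0.0085,0],0],[[0,0,0],[-0.011,-0.0085,0],0]]' | grep -E 'pos|force';  python3 -m pendant '[[[0,0,0],[0,-0.001,0],0],[[0,0,0],[0,-0.002,0],0]]' | grep -E 'pos|force'
```

```text
position: [0.4898, -0.1088, 0.1194]
ft_force: [-0.1, -0.1, -0.5]
position: [0.4896, -0.1073, 0.1194]
ft_force: [-0.7, -0.4, 0.1]
```

```bash
python3 -m pendant '[[[0,0,0],[0,-0.001,0],0],[[0,0,0],[0,-0.001,0],0]]' | grep -E 'pos|force';  python3 -m pendant '[[[0,0,0],[0,-0.001,0],0],[[0,0,0],[0,-0.001,0],0]]' | grep -E 'pos|force'
python3 - <<'E'
from h import *
s=W2R(sense()['position'])
print('rel nut',(s-[-.075,-.03,-.0363])*1000)
E
```

```text
position: [0.4891, -0.1063, 0.1194]
ft_force: [-1.1, -1.0, 0.7]
position: [0.4886, -0.1055, 0.1194]
ft_force: [-0.6, -1.1, 1.0]
rel nut [-23.31812179 -12.54467937 155.66556234]
```

```bash
for i in 1; do python3 -m pendant '[[[0,0,0],[0,-0.001,0],0],[[0,0,0],[0,-0.001,0],0]]' | grep -E 'pos|force';  done; python3 -m pendant '[[[0,0,0],[0,-0.001,0],0],[[0,0,0],[0,-0.001,0],0]]' | grep -E 'pos|force'
python3 - <<'E'
from h import *
s=W2R(sense()['position'])
print('rel nut',(s-[-.075,-.03,-.0363])*1000)
c=snap('wrist','w20.png')
cv2.imwrite('pics/w20z.png',cv2.resize(c['img'][:,:,::-1],None,fx=1.5,fy=1.5))
E
```

```text
position: [0.4885, -0.105, 0.1195]
ft_force: [0.5, -3.9, -1.2]
position: [0.4884, -0.1047, 0.1196]
ft_force: [2.0, -9.1, -2.3]
rel nut [-23.16085856 -11.8164756  155.88596217]
```

View pics/w20z.png

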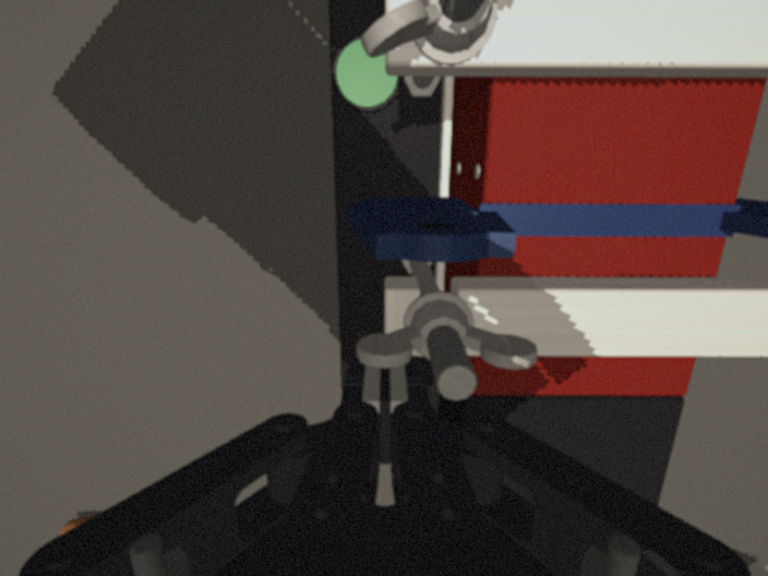

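```bash
python3 -m pendant '[[[0,0,0],[-0.001,0.006,0],0],[[0,0,0],[-0.002,0.012,0],0],[[0,0,0],[-0.002,0.02,-0.045],0],[[0,0,0],[0.02,0.04,-0.09],0],[[0,0,0],[0.023,0.06,-0.12],0],[[0,0,0],[0.023,0.06,-0.12],0],[[0,0,0],[0.023,0.06,-0.12],0]]'
python3 - <<'E'
from h import *
st();c=snap('wrist','w21.png');t=snap('top','t21.png')
i=cv2.resize(c['img'][:,:,::-1],None,fx=3,fy=3)
def L(a,b,col):
    p=[tuple((px(c,R2W(x))*3).astype(int).tolist()) for x in (a,b)]; cv2.line(i,*p,col,1)
for y in (.015,-.015): L((.095,-.03+y,.139),(-.097,-.03+y,.139),(0,0,255))
L((-.097,-.03,.1635),(-.053,-.03,.1635),(0,255,0))
p=px(c,R2W((-.075,-.03,.15)))*3; print(p)
x0=int(max(0,min(p[0]-300,1536-800)));y0=int(max(0,min(p[1]-300,1152-600)))
cv2.imwrite('pics/w21z.png',i[y0:y0+600,x0:x0+800])
j=t['img'][120:290,190:370,::-1];cv2.imwrite('pics/t21z.png',cv2.resize(j,None,fx=3.5,fy=3.5,interpolation=cv2.INTER_CUBIC))
E
```

```text
time_s: 23.45
position: [0.5354, -0.1467, 0.2392]
eef_rot: [-3.053, -0.738, -0.0]
ft_force: [0.5, -0.2, -0.2]
opening: 0.0002
t 23.45 rig [ -75.6 -100.7  239.2] psi-yaw -0.001 tilt [ 0.  0. -1.] F [ 0.5 -0.2 -0.2] op 0.0002
[767.48758224 343.02826174]
```

View pics/w21z.png

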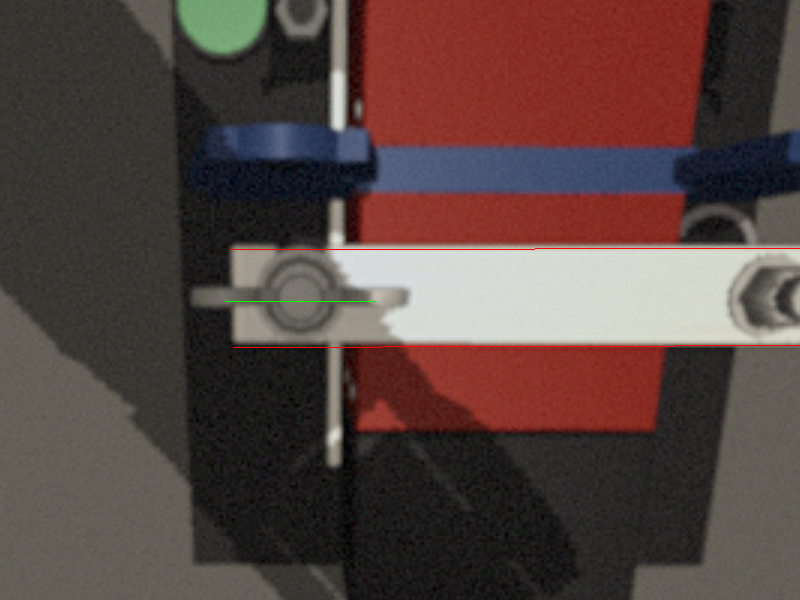

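View pics/t21z.png

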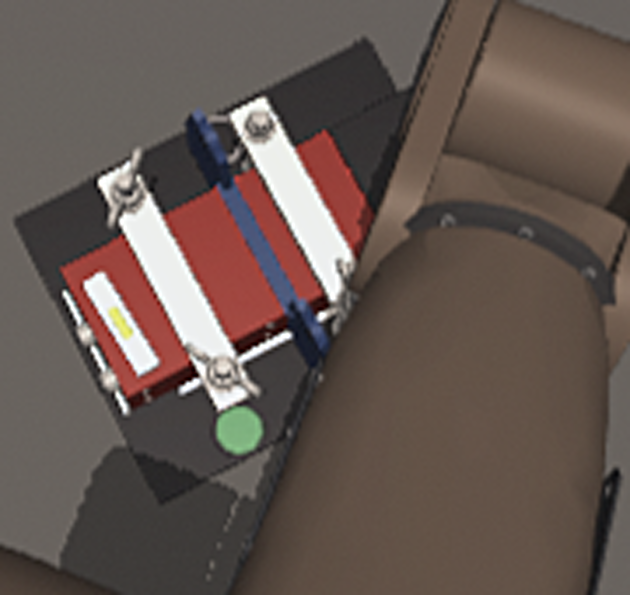

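```bash
python3 -c "
from h import *
st()
from plant import sign_off
print(sign_off())"
```

```text
t 23.55 rig [-76.  -99.8 238.1] psi-yaw -0.001 tilt [-0.002  0.001 -1.   ] F [-0.4 -0.3 -0.5] op 0.0002
the job is handed in; nothing more can be done
None
```

I pushed the open bar home onto its rod, then ran the wing nut down about 8.1 rad in three clockwise fingertip strokes. I backed the arm clear and handed the job in at 23.6 s; no verdict was reported.

**Last checks:**
- **Bar:** it came to a firm stop with about 5 N on it. In the last wrist picture its edges line up with the home position.
- **Wing nut:** it stopped with the wings along the rig's x axis. The push rose to about 9 N without visible turning, where the two earlier passes through that spot took only about 1 N. Its angle at the start (8.1 or 11.3 rad) could not be told apart by sight. That it is fully seated rests on this stop, because the half-turn height difference of 0.9 mm is too small to see.
- **Camera and things lying around:** the camera, the spirit level and the filter ring look unmoved in the last pictures. I did not re-check the other items, but the arm never went near them.
- **Arm:** clear of everything, wrist force about zero.

**What went wrong on the way:**
- **Tip height:** the shut fingertips sit about 36 mm behind the reported TCP. My first push therefore passed over the bar without touching it.
- **Probe:** I found this offset by lowering the tip onto the camera's top. That reached about 26 N straight down before I lifted off, and the camera showed no shift.

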